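Aim the inspection mirror at the target ring and hold it

ROBOT

A 6-joint arm with a two-finger parallel gripper is mounted at the origin on a cart in front of the work surface, level with it; the furniture and walls round the work are solid. World frame = base frame: x ahead of the robot, y to its left, z up, the work surface at z = 0. Lengths are in m, angles in rad, forces in N, time in s.
With the tool pointing down it reaches from about 0.425 to 1.125 m from the base axis. Payload 14.9 kg.
Tool frame: the origin (TCP) lies on the centre line of the jaws, within the pads' length; the fingertips stand 8 mm ahead of it and the grasp point (between the pads) lies 11 mm behind it; z points along the fingers, y is the direction in which the jaws open and shut (so a half turn about z gives the same grasp; the last joint's range is limited). The gripper opens to 91 mm and grips with 3 to 60 N. Pads are 32 mm wide; open, the fingers measure 118 mm over their backs; the gripper's body (76 mm by 178 mm) begins 60 mm behind the grasp point.
Start: joints at [-1.342, 0.379, 1.734, -0, 1.028, -0.033], TCP at [0.181, -0.676, 0.222] pointing down, gripper open.
Joint ranges: [-2.77, 2.77], [-0.74, 2.19], [0, 2.66], [-1.06, 4.2], [0.31, 2.87], [-3.08, 3.08]. Speed limits (rad/s): [1.89, 1.89, 2.39, 3.14, 3.14, 3.14].

INTERFACE

Orientations are given as a unit quaternion [w, x, y, z].
In Python, from station import r gives the robot as it stands. The module is installed in compiled form; this text tells all that it offers. Calls block until the motion is done:
- r.reach(position, orientation): joint-space move of the TCP to a pose.
- r.move_linear(position, attitude=None, velocity=0.15, max_force=None): straight line of the TCP; attitude=None keeps the orientation; velocity is the mean speed in m/s. With max_force (N) it stops when the force on the tool has changed by that much, and returns True; else False.
- r.movej(angles): joint-space move.
- r.let_go() and r.grasp(): open the fingers fully, or close them until they stop; the grip force is fixed at half the most.
- r.pause(seconds).
- r.inverse_kinematics(position, orientation): joint angles nearest the present ones, or None.
- r.get_obs(): the state.
- r.read_camera(name): name is "scene" or "top" or "wrist"; returns a dict with "color" (420x560x3 uint8, blue, green, red), "depth" (420x560 float32, m along the optical axis (not along the pixel's ray), 0 where there is no reading), "fx", "fy", "cx", "cy" (pixels), "distortion" ([k1, k2, p1, p2, k3] as OpenCV has them; the pictures are not rectified), "rvec" (rotation vector, rad) and "tvec" (3), from world to camera coordinates, as OpenCV has them; the wrist camera has in their place "T_tool_cam" (4x4, takes a point from camera to tool coordinates, whose origin is the TCP and whose axes are the flange's). Camera axes: x right, y down, z forward; pixel columns grow to the right and rows downward; lengths in m; the calibration is good to about 2 mm. A picture is of the moment at which its call begins: read the wrist's pose just before it.
A pose or a line that the arm cannot do raises r.MotionError and nothing moves.
- r.sign_off(): hands the job in, once; it reports no verdict.
The state is a dict: "t": time; "joints": joint angles; "qvel": joint speeds; "joint_efforts": joint torques, N m; "ee_pos": TCP position; "ee_rot": TCP orientation; "force": force on the tool from outside, world axes, zero at the start; "moment": the same for the moment, N m; "gripper_width": opening from 0.0 (shut) to 1.0 (fully open).
Only numpy, scipy, OpenCV 4.12 (cv2) and the standard library are available. Lean on these libraries where they do the work, as an engineer would, in place of code of your own. Each camera call takes 0.05 s, during which the arm holds its last target.

TASK

Wake the inspection camera by pressing the green button fully down and letting it come up again. Then take the yellow handle of the spring-return mirror and turn the mirror until the camera sees the orange target ring in it, that is, until the camera's red aiming spot, thrown by the mirror, lies wholly inside the ring on the curved white screen; finish while still holding the mirror steady at that angle. Leave the target ring where it is and do not disturb the tools lying about.

Things in the scene. Friction and masses are not known exactly. Their poses are not given: they have to be found in the camera images.
- start (a joint): green push button, 30 mm across, on top of a grey box 70 x 70 mm: 0 = up, 0.006 m = fully down; a spring of about 5 N when fully down pushes it up again; at the bottom it meets a firm stop
- start_top (a point): centre of the top of the green button's cap; it is pressed straight down
- mirror: upright black-framed mirror of the rig, 84 mm wide, 44 to 106 mm above the bench. Origin: on its vertical pivot axis, which lies in the face, at bench level; x axis: the face's normal, level, away from the robot; z up. It rests against a stop, facing the lens, and turns up to 1.0 rad clockwise seen from above (needed: 0.5 to 0.95 rad), the handle going to the robot's left
- handle (a point): yellow upright round pin, 14 mm in diameter, on the mirror's lever; the point is on its axis, 95 mm above the bench and 100 mm straight behind the pivot (mirror frame x = -100 mm). The pin is free from 52 to 114 mm above the bench. Pinched from above, it follows an arc about the pivot; a spring pushes it back to rest with 0.5 to 4 N whenever it is let go
- lens (a point): centre of the front glass of the black camera of the rig, 75 mm above the bench and 140 mm from the pivot axis; it looks at the pivot
- marker (a point): centre of the orange target ring, 36 mm across inside, clipped on a curved white screen (inner face 158 mm from the pivot axis, 122 mm high), 75 mm above the bench, elsewhere along the screen each time. The camera sees it in the mirror when the mirror's normal halves the horizontal angle at the pivot between lens and ring centre
- tape_measure: yellow tape measure lying right of the rig, to be left alone; origin under its centre
- caliper: caliper lying near the front edge of the bench, to be left alone; origin under its centre
- pliers: blue-handled pliers lying near the front edge of the bench, to be left alone; origin under its centre
- tape_roll: green roll of tape, 62 mm, to be left alone; origin under its centre
- white_box: white plastic parts box, 65 x 105 x 30 mm, near the right edge of the bench, to be left alone; origin under its centre
- screwdriver: screwdriver with red handle, 210 mm, lying near the front right of the bench, to be left alone; origin under its centre
- spot (a point): centre of the camera's red aiming spot, 12 mm across, always where the camera looks by way of the mirror: 158 mm from the pivot, 75 mm above the bench. At rest it falls back into the lens; it runs along the white screen from the robot's left to its right, at twice the mirror's turn (316 mm per rad of the mirror)

How it is judged:
By the outcome, as a careful person would: the job done as asked, in the order asked, and still so for the second after the job is handed in, while the arm keeps its last pose, push and grip.
It also fails if it takes over 54 s, if anything falls off the work surface, if the arm or the gripper's body presses on something with over 40 N, if the wrist force passes 120 N, or if a joint passes its speed limit or range.

## Working session

There is one attempt and no reset: what is moved stays moved. The work goes in short steps, each a Python script; the robot and the scene stay as the last script left them, time stands still between calls to the robot, and variables do not carry over. Pictures are saved under pics/ and viewed, and the job is handed in when it is done.

```bash
mkdir -p pics
cat > h.py <<'E'
import numpy as np, cv2
from station import r
def snap(n,f):
    c=r.read_camera(n); cv2.imwrite('pics/%s.png'%f,c['color']); 
    np.savez('pics/%s.npz'%f,**{k:np.array(v) for k,v in c.items()}); return c
def ld(f): return np.load('pics/%s.npz'%f)
def ray(c,u,v):
    K=np.array([[c['fx'],0,c['cx']],[0,c['fy'],c['cy']],[0,0,1.]])
    p=cv2.undistortPoints(np.array([[[u,v]]],float),K,np.array(c['distortion'],float))[0,0]
    R=cv2.Rodrigues(np.array(c['rvec'],float))[0]; t=np.array(c['tvec'],float).ravel()
    return -R.T@t, R.T@np.array([p[0],p[1],1.])
def atz(c,u,v,z):
    o,d=ray(c,u,v); return o+d*(z-o[2])/d[2]
def atd(c,u,v):
    o,d=ray(c,u,v); return o+d*float(c['depth'][int(round(v)),int(round(u))])
E
python3 - <<'E'
from h import *
for n in('scene','top'):
    c=snap(n,n+'0'); print(n,ray(c,280,210))
print(r.get_obs())
E
```

```text
scene (array([-0.02631357,  0.5857166 ,  0.71014543]), array([ 0.485471  , -0.70331013, -0.51932239]))
top (array([ 0.39229837, -0.22314652,  1.02954409]), array([ 0.18142708, -0.03276923, -0.9829755 ]))
{'t': 0.1, 'joints': array([-1.34229828e+00,  3.79333033e-01,  1.73467451e+00,  2.93891060e-07,
        1.02851451e+00, -3.32899827e-02]), 'qvel': array([ 0.00116216, -0.00065183, -0.00088502, -0.00144583, -0.00124909,
        0.00033629]), 'joint_efforts': array([ 1.53980560e-03, -7.65042329e+01, -4.35289299e+01,  6.52845902e-02,
        3.98373487e-02, -1.00624038e-05]), 'ee_pos': array([ 0.18109422, -0.67583687,  0.2213937 ]), 'ee_rot': array([-4.62499661e-04,  9.91445505e-01,  1.30520472e-01, -4.51592985e-05]), 'force': array([-0.26536827, -0.11404746,  1.05967498]), 'moment': array([ 0.01490571,  0.0250988 , -0.03967248]), 'gripper_width': 0.9965354116264319}
```

View pics/scene0.png

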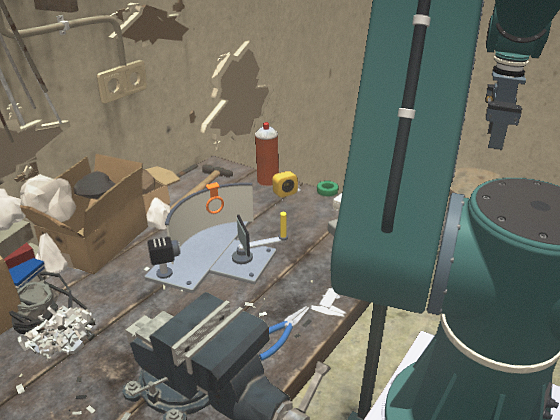

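View pics/top0.png

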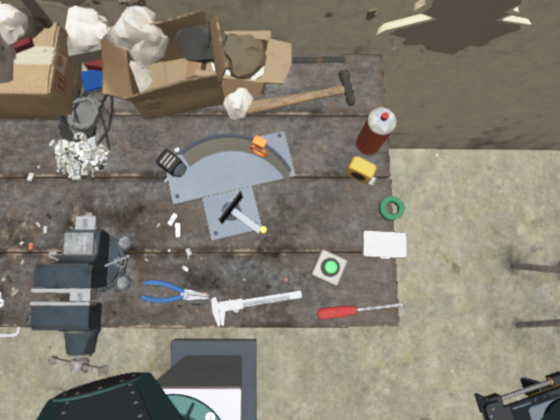

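Run:
```python
from h import *
a=cv2.imread('pics/top0.png')
cv2.imwrite('pics/t0a.png',cv2.resize(a[120:250,145:305],None,fx=5,fy=4.6*5/4.6,interpolation=cv2.INTER_CUBIC)[:600])
cv2.imwrite('pics/t0b.png',cv2.resize(a[235:300,290:410],None,fx=6,fy=6,interpolation=cv2.INTER_CUBIC))
s=cv2.imread('pics/scene0.png')
cv2.imwrite('pics/s0a.png',cv2.resize(s[175:295,140:300],None,fx=5,fy=5,interpolation=cv2.INTER_CUBIC))
```

```text
(no output)
```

View pics/t0a.png

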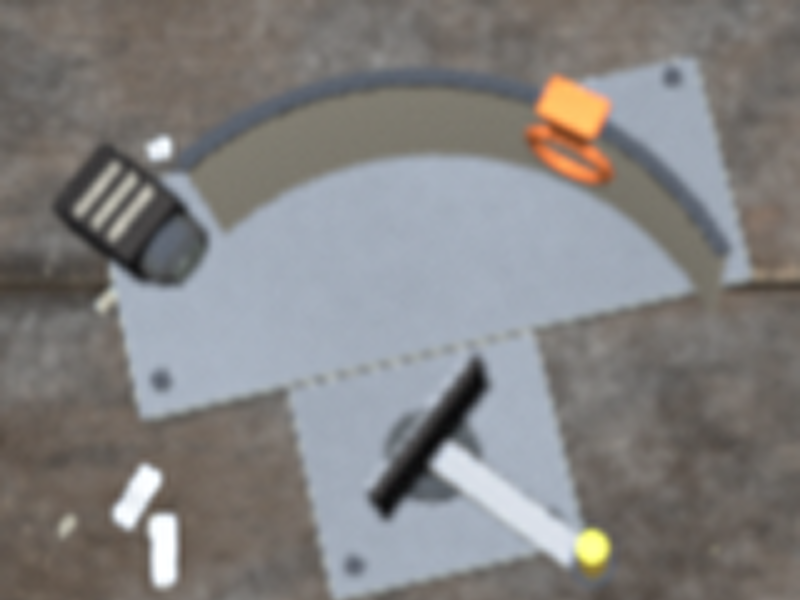

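View pics/t0b.png

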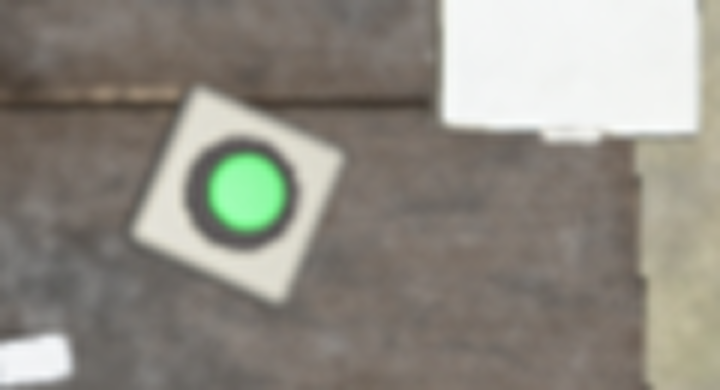

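View pics/s0a.png

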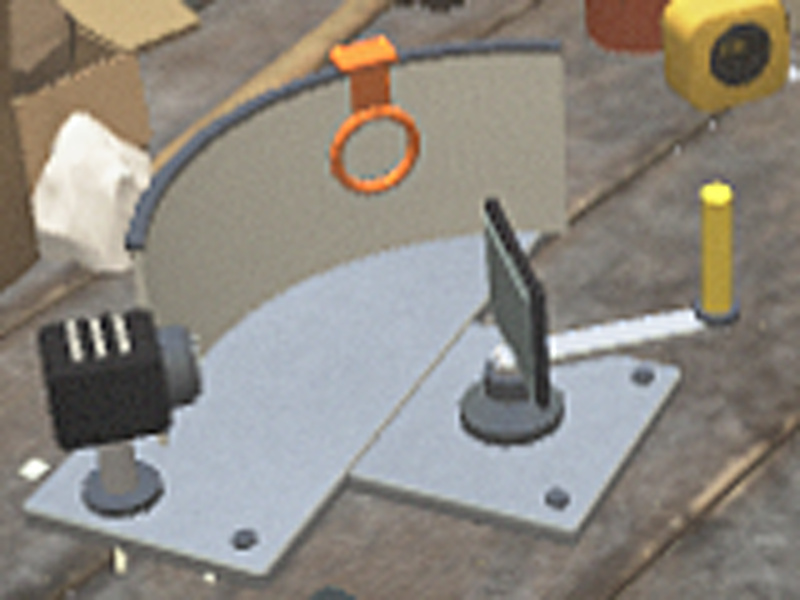

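Run:
```python
from h import *
from scipy.optimize import least_squares
T=ld('top0');S=ld('scene0')
def t(u,v,z): return atz(T,145+u/5-.4,120+v/5-.4,z)
def s(u,v,z): return atz(S,140+u/5-.4,175+v/5-.4,z)
print('pin',t(593,546,.114),s(717,192,.114))
print('ring',t(570,154,.075),s(375,149,.075))
print('mirror top ends',t(378,503,.106),t(481,362,.106))
# rim inner edge top (z .122)
P=np.array([t(*p,.122) for p in [(192,168),(250,120),(320,96),(400,86),(480,90),(540,105),(610,140),(670,190),(720,250)]])
f=least_squares(lambda q:np.hypot(P[:,0]-q[0],P[:,1]-q[1])-q[2],[.6,-.2,.158]);print('rim fit',f.x,f.fun.std())
f=least_squares(lambda q:np.hypot(P[:,0]-q[0],P[:,1]-q[1])-.159,[.6,-.2]);print('rim fit',f.x,f.fun.std())
# bottom edge of screen, inner
P=np.array([t(*p,.004) for p in [(228,228),(290,188),(360,163),(440,154),(520,166),(600,205),(660,255),(690,290)]])
f=least_squares(lambda q:np.hypot(P[:,0]-q[0],P[:,1]-q[1])-q[2],[.6,-.2,.158]);print('bot fit',f.x,f.fun.std())
print('lens',t(180,258,.075),s(190,366,.075))
b=lambda u,v,z: atz(T,290+u/6-.4,235+v/6-.4,z)
u,v=290+248/6-.4,235+192/6-.4
print('btn depth',atd(T,u,v),b(248,192,.05))
for q in [(200,88),(343,157),(280,302),(133,235)]: print(atd(T,290+q[0]/6+(248-q[0])/60,235+q[1]/6+(192-q[1])/60))
for nm,p in dict(vise=(85,250),vise2=(65,290),cal=(255,303),pin=(263.3,229),bottle=(383,118)).items(): print(nm,atd(T,*p))
```

```text
pin [ 0.51850229 -0.21571663  0.114     ] [ 0.51800236 -0.21474012  0.114     ]
ring [ 0.71520763 -0.20421688  0.075     ] [ 0.71613853 -0.20469235  0.075     ]
mirror top ends [ 0.53942812 -0.11823613  0.106     ] [ 0.60487255 -0.16424522  0.106     ]
rim fit [ 0.57406614 -0.13493681  0.15918977] 0.001106759538970383
rim fit [ 0.57428211 -0.13497212] 0.001107149599832486
bot fit [ 0.58111894 -0.13099857  0.15781092] 0.00044688588415343856
lens [ 0.66324633 -0.01760969  0.075     ] [ 0.6610874 -0.0182226  0.075    ]
btn depth [ 0.43669052 -0.37593159  0.04778663] [ 0.43659043 -0.37558714  0.05      ]
[ 0.4746224  -0.36362879  0.02621367]
[ 0.44912691 -0.41523007  0.02733412]
[ 0.39704558 -0.39029839  0.02924611]
[ 0.4214364  -0.33799228  0.02574353]
vise [0.47144902 0.1827121  0.11139508]
vise2 [0.38378369 0.1888868  0.17852144]
cal [ 0.35116347 -0.19473993  0.00157898]
pin [ 0.51840657 -0.21592013  0.11140345]
bottle [ 0.75380547 -0.47948709  0.18425987]
```

```bash
cat >> h.py <<'E'
def Q(y): return [0,np.cos(y/2),np.sin(y/2),0]
def st(m=''):
    o=r.get_obs(); print(m,round(o['t'],2),o['ee_pos'].round(4),o['force'].round(1),round(o['gripper_width'],3)); return o
E
python3 - <<'E'
from h import *
print(r.inverse_kinematics([.4366,-.3757,.12],Q(.8)),r.inverse_kinematics([.5183,-.2152,.2],Q(.955)),r.inverse_kinematics([.479,-.1576,.08],Q(.238)))
r.grasp(); st('closed')
r.reach([.4366,-.3757,.10],Q(.8)); st('above')
r.move_linear([.4366,-.3757,.062],velocity=.1); st('near')
print(r.move_linear([.4366,-.3757,.022],velocity=.03,max_force=20)); st('down')
r.pause(.2); st('down'); snap('scene','s_press')
E
```

```text
[-7.51028652e-01  3.32389809e-01  2.02807436e+00 -4.44089210e-16
  7.81128486e-01  1.97676749e-02] [-4.35073873e-01  1.91288812e-01  2.02876489e+00 -4.44089210e-16
  9.21538949e-01  1.80722453e-01] [-3.64085176e-01  3.06487388e-01  2.17513773e+00 -4.44089210e-16
  6.59967536e-01  9.68711151e-01]
closed 1.47 [ 0.1812 -0.6762  0.2219] [ 0.7 -0.1  0.1] 0.005
above 2.99 [ 0.4366 -0.3767  0.1004] [ 0.4 -0.   0.1] 0.007
near 3.52 [ 0.4365 -0.3758  0.0618] [ 0.4 -1.  -0.2] 0.003
True
down 4.08 [ 0.437  -0.3761  0.0541] [-5.   3.8 17.2] 0.006
down 4.28 [ 0.437 -0.376  0.054] [-5.   4.7 17.7] 0.009
```

Run:
```python
from h import *
c=snap('wrist','w1'); c=snap('top','t1')
print(atz(ld('t1'),331,268,.05))
```

```text
[ 0.43329387 -0.3756566   0.05      ]
```

View pics/w1.png

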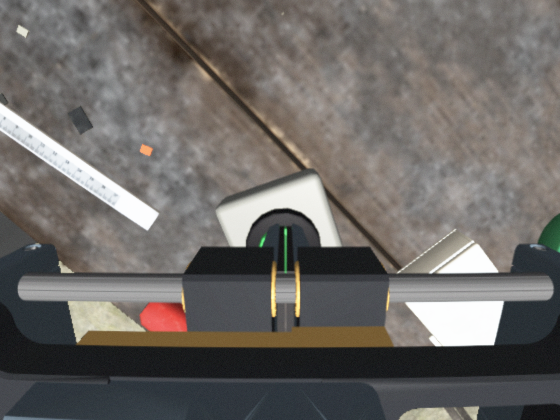

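View pics/s_press.png

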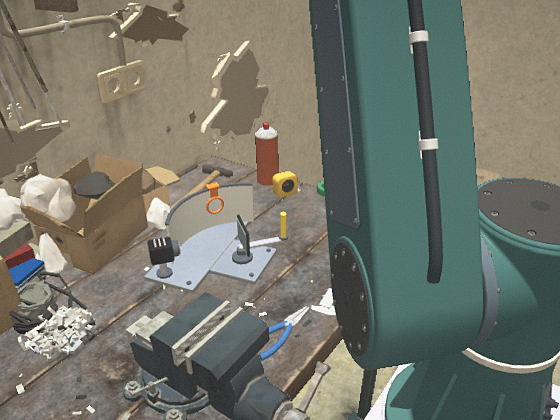

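View pics/t1.png

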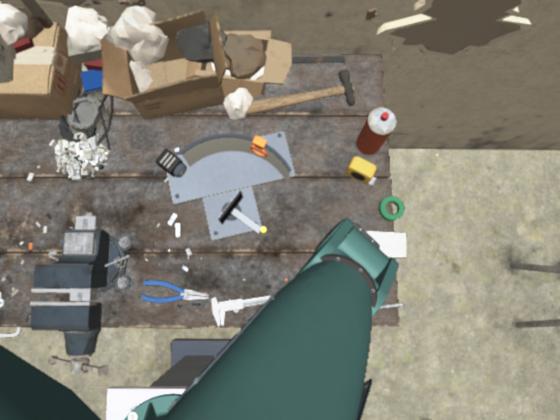

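Run:
```python
from h import *
T=ld('top0')
D=[]
for v in range(258,279,2): print([int(1000*atd(T,u,v)[2]) for u in range(319,346,2)])
for z in [.066,.062,.060,.058,.057,.056,.055,.054]:
    r.move_linear([.4366,-.3757,z],velocity=.05); 
    st(str(z))
```

```text
[27, 26, 26, 38, 39, 39, 40, 40, 29, 27, 29, 31, 26, -3]
[28, 31, 40, 40, 41, 40, 40, 40, 41, 26, 25, 28, 28, 26]
[28, 40, 42, 38, 52, 48, 50, 51, 43, 41, 31, 31, 29, 30]
[28, 39, 40, 50, 53, 50, 47, 50, 51, 38, 22, 28, 30, 30]
[27, 39, 43, 48, 47, 51, 53, 50, 49, 40, 40, 26, 28, 0]
[27, 43, 37, 50, 51, 51, 51, 48, 49, 38, 27, 31, 25, -2]
[31, 35, 39, 44, 53, 52, 47, 51, 50, 39, 27, 29, 27, 0]
[31, 30, 42, 39, 39, 51, 50, 48, 39, 41, 30, 28, -3, -1]
[29, 29, 30, 41, 38, 41, 39, 41, 40, 29, 31, 24, -3, 1]
[30, 30, 28, 28, 27, 33, 40, 28, 27, 27, 26, -1, -4, -1]
[24, 27, 26, 30, 28, 27, 27, 27, 29, 29, 29, -3, -1, -1]
0.066 4.83 [ 0.4366 -0.3757  0.066 ] [0.1 0.1 0. ] 0.003
0.062 5.08 [ 0.4363 -0.3754  0.0613] [-0.  -0.6  0.1] 0.006
0.06 5.33 [ 0.4366 -0.3757  0.0599] [0.4 0.9 1.9] 0.006
0.058 5.58 [ 0.4366 -0.3758  0.058 ] [ 0.2 -0.5  2.4] 0.006
0.057 5.83 [ 0.4367 -0.3758  0.057 ] [-0.3  0.8  3.2] 0.008
0.056 6.08 [ 0.4367 -0.3758  0.056 ] [ 0.5 -1.1  3.8] 0.011
0.055 6.33 [ 0.4367 -0.3758  0.055 ] [1.  0.3 4. ] 0.004
0.054 6.58 [ 0.4367 -0.3758  0.0542] [-0.4  1.1  8.5] 0.007
```

Run:
```python
from h import *
r.move_linear([.4366,-.3757,.10],velocity=.1); st('up')
r.let_go(); 
r.reach([.5183,-.2152,.20],Q(.955)); st('above pin'); snap('wrist','w2')
r.move_linear([.5183,-.2152,.079],velocity=.08,max_force=10); st('at pin')
snap('top','t2')
```

```text
up 7.19 [ 0.4364 -0.3755  0.0998] [ 0.5 -0.  -0.5] 0.006
above pin 9.42 [ 0.5178 -0.2157  0.1993] [-0.3  0.4  0.6] 1.001
at pin 11.13 [ 0.5185 -0.2153  0.0794] [ 0.1 -0.6  0.2] 1.004
```

View pics/w2.png

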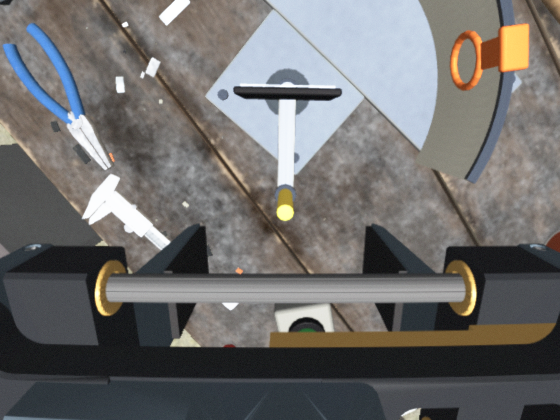

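View pics/t2.png

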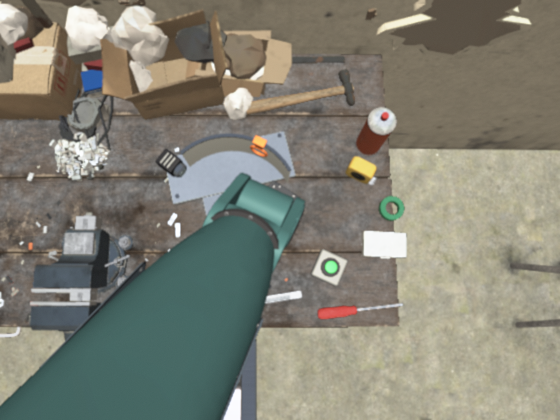

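```bash
cat >> h.py <<'E'
PV=np.array([.5760,-.1336])
def arc(th,v=.06,z=.079):
    n=.955-th
    r.move_linear([PV[0]-.1*np.cos(n),PV[1]-.1*np.sin(n),z],Q(n),velocity=v)
E
python3 - <<'E'
from h import *
r.grasp(); st('grasp')
for th in np.arange(.06,.62,.06): arc(th)
arc(.62); st('0.62'); r.pause(.2); st()
snap('scene','s3'); snap('wrist','w3')
s=cv2.imread('pics/s3.png')
cv2.imwrite('pics/s3a.png',cv2.resize(s[165:285,140:300],None,fx=5,fy=5,interpolation=cv2.INTER_CUBIC))
E
```

```text
grasp 12.35 [ 0.5181 -0.2151  0.079 ] [-2.3  0.5  1.8] 0.147
0.62 15.1 [ 0.4825 -0.1667  0.0791] [ 7.9  1.6 -9.1] 0.146
 15.3 [ 0.4825 -0.1668  0.0791] [ 8.1  1.7 -9.1] 0.15
```

View pics/s3a.png

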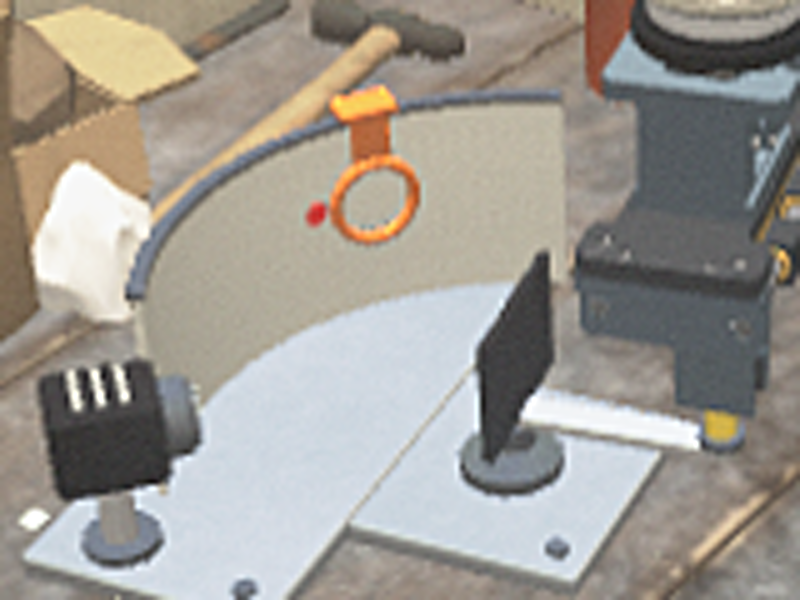

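View pics/w3.png

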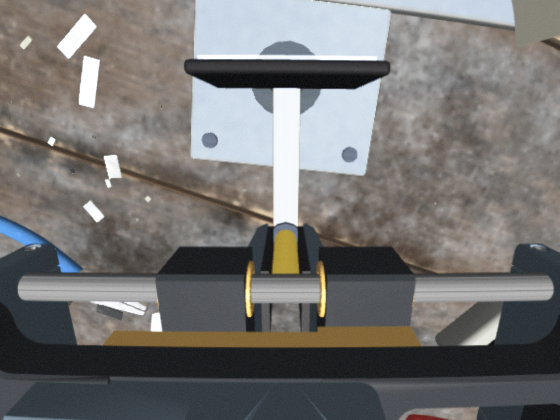

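Run:
```python
from h import *
S=ld('s3')
for p in [(317,214),(375,199)]:
    w=atz(S,140+p[0]/5-.4,165+p[1]/5-.4,.075)[:2]; d=w-PV; print(w,np.hypot(*d),np.arctan2(d[1],d[0]))
```

```text
[ 0.73023349 -0.17751573] 0.16036384347131866 -0.27739440107099134
[ 0.71613853 -0.20469235] 0.15713984276594115 -0.46947098742197413
```

Needed further turn ≈ 0.192/2 = 0.096 rad, giving 0.716 (consistent with the estimated 0.706).

Run:
```python
from h import *
arc(.67); arc(.716,.03); r.pause(.3); st()
S=snap('scene','s4'); snap('top','t4')
s=cv2.imread('pics/s4.png')
cv2.imwrite('pics/s4a.png',cv2.resize(s[190:225,190:240],None,fx=14,fy=14,interpolation=cv2.INTER_CUBIC))
```

```text
16.25 [ 0.4799 -0.1577  0.0791] [ 8.7  1.7 -9.9] 0.145
```

View pics/s4a.png

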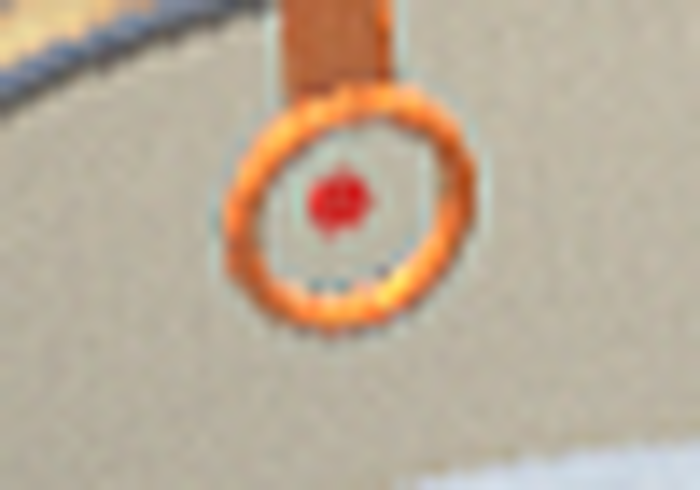

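View pics/t4.png

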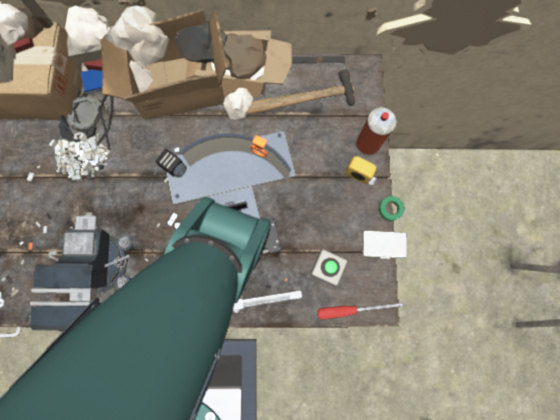

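Run:
```python
from h import *
arc(.719,.03); r.pause(.5); st()
snap('scene','s5')
s=cv2.imread('pics/s5.png')
cv2.imwrite('pics/s5a.png',cv2.resize(s[190:225,190:240],None,fx=14,fy=14,interpolation=cv2.INTER_CUBIC))
```

```text
17.1 [ 0.4799 -0.1574  0.0791] [  9.2   0.6 -10.6] 0.145
```

View pics/s5a.png

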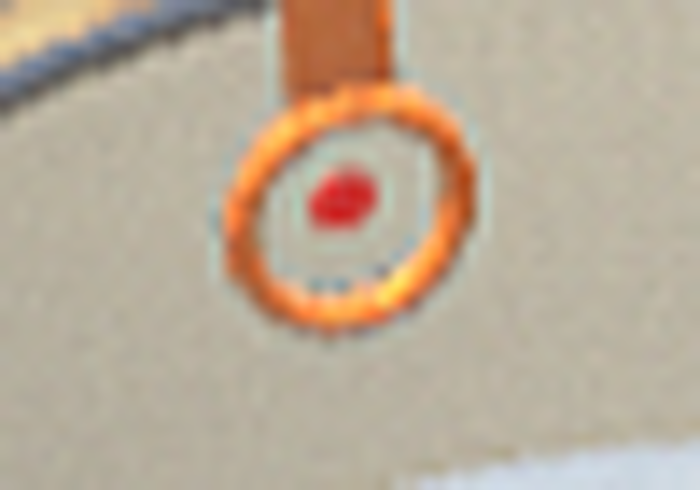

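The spot, at about (343,201), is well inside the ring, whose centre is about (350,208). It is holding steady.

Run:
```python
from h import *
r.sign_off(); st()
```

```text
the job is handed in; nothing more can be done
the job is handed in; nothing more can be done
```

The job is done and handed in at about 17 s of the 54 s allowed. The red spot was wholly inside the orange ring and the gripper was still holding the handle.

- **Button:** I pressed it twice with closed fingers. The second time I read the force in steps: the spring rose to about 4 N, then a firm stop came 6 mm below first contact. I then lifted clear, and a later picture shows the cap free of the gripper. I did not measure that it had come all the way up, but the red spot came on.
- **Mirror:** I pinched the yellow pin and turned the mirror about 0.72 rad clockwise. In the last picture the spot sits about 1–2 mm from the ring's centre with clear margin all round, and half a second of holding still did not shift it.
- **Forces:** The largest pressing force I saw was about 18 N, on the button. Holding the mirror, the wrist feels about 14 N. That is more than the spring alone should give, probably from a slightly wrong arc radius or height, but it is well below the limits.
- **Surroundings:** In the last overhead picture the ring and the tools in view are where they were. The arm hid the pliers and part of the caliper in that picture, so I could not check those.

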